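# Seat a keyed cup chuck in the lining wheel and hold it home

## Robot

A 7-joint arm with a two-finger parallel gripper is mounted at the origin on the work surface. World frame = base frame: x ahead of the robot, y to its left, z up, the work surface at z = 0. Lengths are in m, angles in rad, forces in N, time in s.
With the tool pointing down it reaches from about 0.4 to 0.85 m from the base axis. Payload 4.5 kg.
Tool frame: the origin (TCP) lies on the mounting face of the last link; the fingertips stand 166 mm ahead of it and the grasp point (between the pads) lies 147 mm ahead of it; z points along the fingers, y is the line along which they close (so a half turn about z gives the same grasp; the last joint's range is limited). The gripper opens to 88 mm and grips with 3 to 60 N. Pads are 18 mm wide; open, the fingers measure 123 mm over their backs; the gripper's body (75 mm by 187 mm) begins 45 mm behind the grasp point.
Start: joints at [1.381, 0.689, -0.195, 1.565, 0.157, 0.902, -0.215], TCP at [0.139, -0.609, 0.405] pointing down, gripper open.
Joint ranges: [-3.01, 3.01], [-0.46, 2.08], [-1.47, 1.51], [0.13, 2.56], [-1, 4.14], [0.04, 2.09], [-2.66, 2.66]. Speed limits (rad/s): [2.57, 2.57, 3.14, 3.14, 3.14, 3.14, 3.14].

## Interface

Orientations are given as a unit quaternion [x, y, z, w].
In Python, from plant import r, snapshot gives the robot as it stands. The module is installed in compiled form; this text tells all that it offers.
- The arm moves only by the tool move_arm, never from a script. Its argument "rows" is a list of rows, each a list of 5 numbers: the shift along the tool's x, y, z in m, then the turn about the tool's z in rad, then the finger opening in m, from 0 to 0.0881. In form: [[dx, dy, dz, spin, claw], ...]. A call has 1 to 10 rows; each row shifts and turns the commanded pose from where the row before left it, along the tool's axes as they then stand; what a row does not reach is not made up. A row lasts 1/12 s, in which the tool goes at most 41.7 mm and 7.16 degrees, less where a joint would pass 70% of its speed; a pose out of reach is approached as far as the arm can. A call with a gripper value outside its range is refused whole. The fingers move at their own pace and stop on an object; "newtons" is the grip in N (left out, the last holds). Time passes only in rows, so rows that do not move let the fingers close. It gives the time, the measured TCP pose, the force, the opening and the grip force at its end, in the units of the state.
- r.get_state(): the state, without advancing time (a new reading comes with each control period).
- snapshot(name): name is "scene" or "top" or "wrist"; returns a dict with "color" (400x640x3 uint8, red, green, blue), "depth" (400x640 float32, m along the optical axis (not along the pixel's ray), 0 where there is no reading), "mtx" (3x3 intrinsics, pixels), "eye" and "orientation" of the camera in the world. Camera axes: x right, y up, looking along -z (the intrinsics and any distortion apply to the point x, -y, -z); pixel columns grow to the right and rows downward; lengths in m; the calibration is good to about 2 mm. A picture is of the moment at which its call begins.
- r.finish_job(): hands the job in; it is judged then, once.
The state is a dict: "clock": time; "q": joint angles; "qd": joint speeds; "joint_torque": joint torques, N m; "tool_pos": TCP position; "eef_rot": TCP orientation; "contact_force": force on the tool from outside, world axes, zero at the start; "moment": the same for the moment, N m; "opening": opening from 0.0 (shut) to 1.0 (fully open); "finger_force": force on a finger pad.
Only numpy, scipy, OpenCV 4.12 (cv2) and the standard library are available. Lean on these libraries where they do the work, as an engineer would, in place of code of your own. Each camera call takes 0.05 s, during which the arm holds its last target. There are 200 camera calls.

## Task

Lift the wide aluminium cup chuck out of the wooden rack and push its keyed spindle down into the hub of the green lining wheel, turning it until the key slips into the keyway. Push it fully home, so that its shoulder sits down on the hub against the push of the ejector spring, and finish still gripping it and pressing it home, so that I can tighten the clamp screw; do not let go. Leave the brass chuck in the rack, the cup and the jar where they are.

Things in the scene. Friction and masses are not known exactly. Their poses are not given: they have to be found in the camera images.
- chuck: Wide aluminium cup chuck, 0.2 to 0.36 kg, loose, its spindle hanging in a rack hole. Origin: centre of the flat shoulder (underside of the head), resting on the rack's top; z up, x towards the key. Head: cylinder 50 mm dia. from 0 to 30 mm above the origin (grip here at any angle), then a 40 mm crown with black rubber rings up to 42 mm. A red line on the crown runs from the centre towards the key.
- chuck_tip (a point): Foot of the chuck's steel spindle, 44 mm below the shoulder on the axis. Spindle 20 mm dia., its last 7 mm tapering to 13 mm. The last 10 mm, below the key, is a round pilot.
- chuck_key (a point): Lower outer end of the key on the chuck's spindle (middle of its width), 14 mm from the axis on the chuck's +x side and 34 mm below the shoulder. The key is 6 mm wide and runs from here up to 8 mm below the shoulder.
- hub_mouth (a point): Centre of the bore's mouth in the flat top face of the lining wheel's steel hub, 128 mm above the bench; z up, x towards the keyway. Hub 48 mm dia., 48 mm tall. Bore 21.8 mm dia., 48 mm deep; keyway 8.5 mm wide, reaching 15.5 mm from the axis, open at the top, full depth, marked by a red line on the top face. The hub can be turned but gearmotor drag (0.5 N m) holds it.
- ejector (a joint): Spring ejector pin in the bore: 0 = up (its tip 36 mm below the hub's face), grows as it is pushed down, 0.008 m when the chuck's shoulder sits on the face. It meets the spindle when the shoulder is 8 mm above the face, pushes up with 5.6 N there and 11.2 N when home. A chuck let go rises about 8 mm again.
- clamp_screw (a point): Outer end of the hub's clamp screw, 41 mm from the axis on the side opposite the keyway, 24 mm below the hub's face; screw head 13 mm dia. Not to be used by the robot.
- lining_wheel: The fixed green lining-wheel machine: housing 180 mm (x) by 160 mm (y), top 80 mm above the bench, hub in its middle. Origin: centre of its underside; -x is the front with the control panel.
- rack: The fixed beech rack, 84 mm (x) by 210 mm (y), 60 mm high, with two vertical 33 mm holes at y = -55 and +55 mm from its centre that hold the chucks. Origin: centre of its underside.
- small_chuck: The narrow brass chuck in the other rack hole, head 38 mm diameter, its top 42 mm above the rack's top; not to be moved. Origin: centre of the underside of its head.
- cup: A loose white porcelain cup, 66 mm diameter, 56 mm high, standing on the bench; not to be moved. Origin: centre of its underside.
- jar: A loose green pigment jar, 42 mm diameter, 48 mm high, standing on the bench; not to be moved. Origin: centre of its underside.
Not all that is in view belongs to the job. There is more than one size of the rack; the job needs the middle-sized.

How it is judged:
On the way, in this order (a step that is already met when the one before it is completed fails the run):
1. the aluminium chuck is lifted clear out of the rack (z of chuck in the frame of rack above 0.107 m), for 0.1 s.
2. the spindle stands in the hub's bore with the key slipped into the keyway (z of chuck in the frame of hub_mouth below 0.028 m and horizontal distance between chuck and hub_mouth below 0.004 m and angle between chuck's own z axis and vertical below 0.15 rad), for 0.1 s.
At the end, for the whole second after the job is handed in: Aluminium chuck in the hub, key in keyway (0.2 rad), coaxial within 3 mm, upright within 0.06 rad, shoulder within 2.5 mm of the hub face, at rest, still held and pressed by the fingers (over 3 N) against the spring; brass chuck within 20 mm, cup and jar within 30 mm of their starts (z of chuck in the frame of hub_mouth between -0.003 and 0.0025 m and horizontal distance between chuck and hub_mouth below 0.003 m and angle between the x axis of chuck and the x axis of hub_mouth, either way round below 0.2 rad and angle between chuck's own z axis and vertical below 0.06 rad and linear speed of chuck below 0.02 m/s and contact force between chuck and the fingers above 3 N and distance of small_chuck from where it was at the start of the episode below 0.02 m and distance of each of cup, jar from where it was at the start of the episode below 0.03 m); the arm keeps its last pose, push and grip.
It fails at once if the brass chuck is disturbed (distance of small_chuck from where it was at the start of the episode above 0.02 m).
It fails at once if the cup or the jar is pushed about (distance of any of cup, jar from where it was at the start of the episode above 0.03 m).
It also fails if it takes over 45 s, if anything falls off the work surface, if the arm or the gripper's body presses on something with over 40 N, if the wrist force passes 120 N, or if a joint passes its speed limit or range.

## Working session

There is one attempt and no reset: what is moved stays moved. The work goes in short steps, Python scripts to look and compute and a tool call to move; the robot and the scene stay as the last step left them, time stands still between calls to the robot, and variables do not carry over. Pictures are saved under pics/ and viewed, at most 10 in all, crops included, and the job is handed in when it is done.

Besides the shell and the picture viewer there is one more tool, called after "Call:" in YAML: its name, and indented under it one key for each argument. move_arm: Moves the arm, as the interface text tells. Its arguments: {"type":"object","properties":{"rows":{"type":"array"},"newtons":{"type":"number"}},"required":["rows"]}

```bash
mkdir -p pics
cat > h.py <<'E'
import numpy as np,cv2
from scipy.spatial.transform import Rotation as R
from plant import r,snapshot
def snap(n,f=None):
    s=snapshot(n)
    if f: cv2.imwrite('pics/'+f,s['color'][:,:,::-1])
    return s
def Rm(s):
    o=np.array(s['orientation'])
    return R.from_quat(o).as_matrix() if o.size==4 else o.reshape(3,3)
def ray(s,u,v):
    x=np.linalg.solve(np.array(s['mtx']),[u,v,1.]); return np.array(s['eye']),Rm(s)@np.array([x[0],-x[1],-x[2]])
def plane(s,u,v,z):
    e,d=ray(s,u,v); return e+d*(z-e[2])/d[2]
def dep(s,u,v):
    e,d=ray(s,u,v); return e+d*s['depth'][int(v),int(u)]
def cloud(s):
    v,u=np.mgrid[:400,:640]; p=np.stack([u,v,np.ones_like(u)],-1).reshape(-1,3)@np.linalg.inv(np.array(s['mtx'])).T
    p=p*[1,-1,-1]*s['depth'].reshape(-1,1); return (p@Rm(s).T+np.array(s['eye'])).reshape(400,640,3)
E
python3 - <<'E'
from h import *
a=[snap(n) for n in('scene','top','wrist')]
for s in a: print(s['eye'],s['orientation'],s['mtx'])
im=np.hstack([s['color'] for s in a[:2]])
for n,s in zip(('scene','top','wrist'),a): cv2.imwrite(f'pics/{n}0.png',s['color'][:,:,::-1])
print({k:np.round(v,3).tolist() for k,v in r.get_state().items()})
E
```

```text
[ 0.9902076  -0.22748273  0.77440335] [0.26962682 0.16254834 0.49889061 0.80745748] [[410.80436818   0.         323.08339696]
 [  0.         410.80436818 200.99909216]
 [  0.           0.           1.        ]]
[0.29526529 0.01904554 1.15305066] [-0.07173672  0.07941515  0.73924104 -0.66488327] [[506.02765839   0.         313.39266771]
 [  0.         506.02765839 193.73345347]
 [  0.           0.           1.        ]]
[ 0.21838436 -0.59057542  0.38454883] [-0.1241728   0.10002126 -0.61548557  0.77185127] [[354.08729988   0.         317.62837998]
 [  0.         354.08729988 195.76520806]
 [  0.           0.           1.        ]]
{'clock': 0.15, 'q': [1.381, 0.69, -0.195, 1.566, 0.157, 0.902, -0.215], 'qd': [-0.0, -0.001, 0.0, -0.005, -0.001, 0.002, -0.001], 'joint_torque': [-0.001, -52.786, -1.268, -15.359, -0.053, 0.004, 0.0], 'tool_pos': [0.139, -0.609, 0.404], 'eef_rot': [0.994, 0.112, -0.0, -0.001], 'contact_force': [-1.114, 0.574, -0.032], 'moment': [0.012, 0.024, 0.044], 'finger_force': 0.0, 'opening': 0.998}
```

View pics/top0.png

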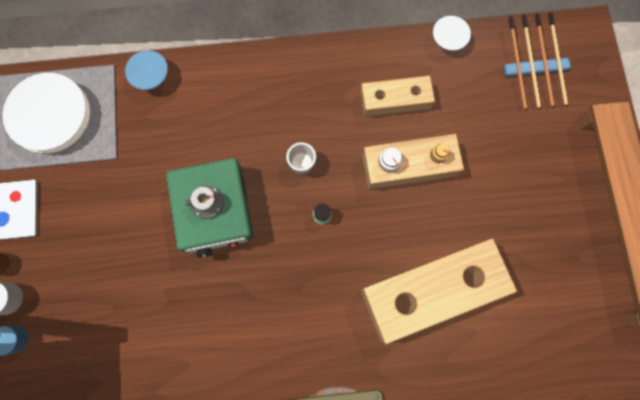

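View pics/scene0.png

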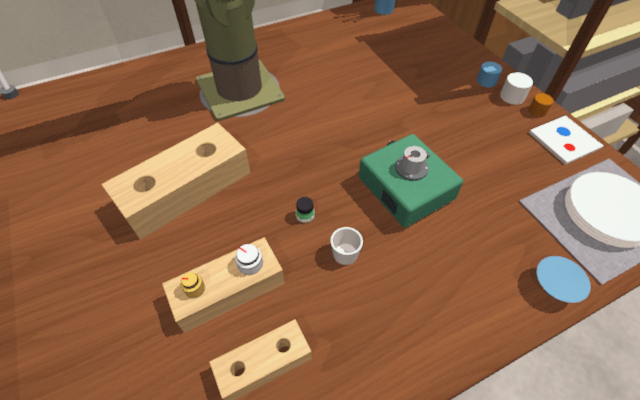

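The top view shows three racks: large and empty at (440,290), middle at (413,160) holding both chucks, small and empty at (398,95). The silver chuck at (390,159) is the wide aluminium one and the brass one is at (441,152). The hub is at (207,200), the cup at (301,158) and the jar at (322,213).

Run:
```python
from h import *
t=snap('top'); s=snap('scene')
a=cv2.resize(t['color'][130:190,350:470],(800,400),interpolation=cv2.INTER_CUBIC)
b=cv2.resize(t['color'][150:260,160:260],(400,440)[::1],interpolation=cv2.INTER_CUBIC)
c=cv2.resize(s['color'][230:330,160:290],(400,308),interpolation=cv2.INTER_CUBIC)[:,:400]
out=np.zeros((600,800,3),np.uint8); out[:266,:532]=cv2.resize(a,(532,266)); out[270:578,:400]=c; out[270:600,400:700]=cv2.resize(b,(300,330))
cv2.imwrite('pics/crop1.png',out[:,:,::-1])
for n,z in (('t',t),('s',s)):
    P=cloud(z); hsv=cv2.cvtColor(z['color'],cv2.COLOR_RGB2HSV)
    red=((hsv[...,0]<6)|(hsv[...,0]>172))&(hsv[...,1]>140)&(hsv[...,2]>110)
    nn,l,st,ce=cv2.connectedComponentsWithStats(red.astype(np.uint8))
    for i in range(1,nn):
        if st[i,4]>3: print(n,'red',ce[i].round(1),st[i,4],np.median(P[l==i],0).round(3))
    # high blobs: hub face, chuck crowns
    for nm,lo,hi,bx in (('hub',.118,.14,None),('crown',.09,.112,None)):
        m=((P[...,2]>lo)&(P[...,2]<hi)&(z['depth']>0)).astype(np.uint8)
        nn,l,st,ce=cv2.connectedComponentsWithStats(m)
        for i in range(1,nn):
            if st[i,4]>40: 
                q=P[l==i]; print(n,nm,ce[i].round(1),st[i,4],q.mean(0).round(4),((q.min(0)+q.max(0))/2).round(4),np.ptp(q,0).round(3),np.median(q[:,2]).round(4))
```

```text
t red [ 14.9 196.1] 69 [0.609 0.678 0.012]
t red [232.9 244.7] 16 [0.441 0.182 0.05 ]
t hub [202.3 198. ] 359 [0.5329 0.2256 0.1273] [0.5335 0.2258 0.1253] [0.047 0.047 0.014] 0.1276
t crown [441.1 150.8] 196 [ 0.589  -0.2905  0.0995] [ 0.5906 -0.2914  0.0987] [0.037 0.037 0.017] 0.1014
t crown [390.9 157.5] 336 [ 0.5853 -0.1798  0.1006] [ 0.5863 -0.1808  0.0992] [0.048 0.047 0.018] 0.1019
t crown [203.1 197.7] 51 [0.5399 0.2297 0.0988] [0.5385 0.2264 0.101 ] [0.014 0.021 0.022] 0.0976
t crown [211.3 206.3] 72 [0.5191 0.2132 0.0999] [0.5249 0.2188 0.101 ] [0.035 0.038 0.022] 0.0985
s red [569.3 146.8] 52 [0.612 0.678 0.013]
s hub [579.1   1.9] 115 [0.2244 1.0535 0.1255] [0.2125 1.0736 0.1282] [0.044 0.083 0.02 ] 0.1244
s hub [581.8  39.4] 126 [0.3812 0.892  0.1291] [0.3766 0.8994 0.1291] [0.033 0.035 0.022] 0.129
s hub [234.4  61.7] 331 [ 0.0532 -0.011   0.1291] [ 0.0348 -0.0023  0.1291] [0.076 0.128 0.022] 0.1283
s hub [415.  154.8] 320 [0.5379 0.2263 0.1265] [0.5348 0.2289 0.1246] [0.048 0.048 0.013] 0.1276
s crown [573.3   8. ] 223 [0.215  1.0553 0.1009] [0.2037 1.0758 0.101 ] [0.063 0.09  0.022] 0.1012
s crown [576.7  48.5] 120 [0.3815 0.8916 0.1011] [0.3775 0.8986 0.101 ] [0.033 0.036 0.022] 0.1009
s crown [236.1  70.5] 333 [ 0.052  -0.0106  0.1011] [ 0.03   -0.0013  0.1009] [0.079 0.126 0.022] 0.1013
s crown [411.5 167.6] 152 [0.5482 0.2156 0.1007] [0.5404 0.2225 0.101 ] [0.04  0.039 0.022] 0.1009
s crown [247.9 255. ] 446 [ 0.5928 -0.1794  0.1001] [ 0.5912 -0.1783  0.0979] [0.045 0.048 0.016] 0.102
s crown [190.6 280.7] 290 [ 0.5959 -0.2891  0.0991] [ 0.5942 -0.2892  0.0976] [0.033 0.035 0.015] 0.1016
```

View pics/crop1.png

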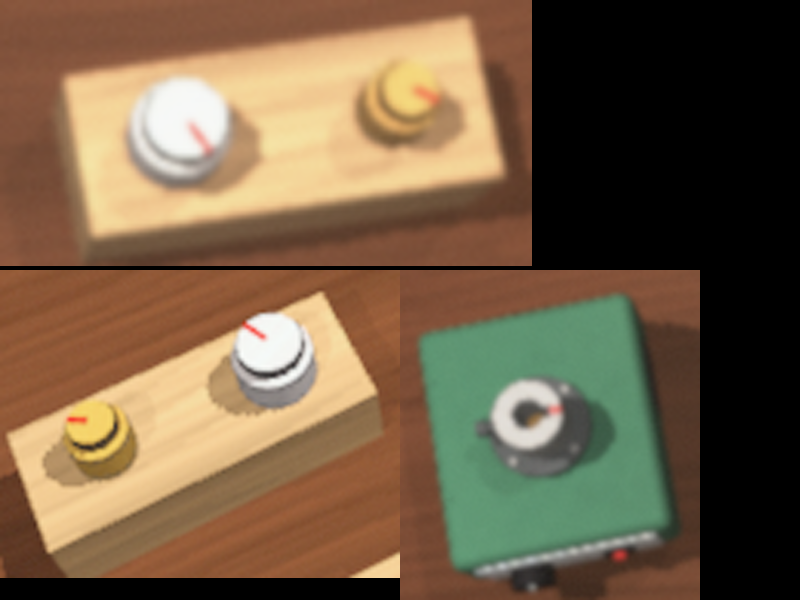

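The wide white-silver chuck (top 390,159; ring-marked 48 mm crown) is the one meant. It stands in the only rack with chucks, which is the middle-sized of the three. The brass chuck beside it is narrower. The keyway's red line on the hub points roughly to image right. I'll approach.

Call:
move_arm:
  rows:
    - [0.025,-0.016,0,0,0.088]
    - [0.025,-0.016,0,0,0.088]
    - [0.025,-0.016,0,0,0.088]
    - [0.025,-0.016,0,0,0.088]
    - [0.025,-0.016,0,0,0.088]
    - [0.025,-0.016,0,0,0.088]
    - [0.025,-0.016,0,0,0.088]
    - [0.025,-0.016,0,0,0.088]
    - [0.025,-0.016,0,0,0.088]
    - [0.025,-0.016,0,0,0.088]

```text
clock: 1.08
tool_pos: [0.3478, -0.3968, 0.4048]
eef_rot: [0.994, 0.112, 0.0, 0.0]
contact_force: [-0.3, 0.3, 0.1]
opening: 0.999
finger_force: 0.0
```

Call:
move_arm:
  rows:
    - [0.025,-0.016,0,0,0.088]
    - [0.025,-0.016,0,0,0.088]
    - [0.025,-0.016,0,0,0.088]
    - [0.025,-0.016,0,0,0.088]
    - [0.025,-0.016,0,0,0.088]
    - [0.025,-0.016,0,0,0.088]
    - [0.025,-0.016,0,0,0.088]
    - [0.025,-0.016,0,0,0.088]
    - [0.025,-0.016,0.02,0,0.088]
    - [0,0,0.02,0,0.088]

```text
clock: 1.92
tool_pos: [0.5394, -0.2014, 0.3654]
eef_rot: [0.993, 0.116, 0.004, -0.001]
contact_force: [1.4, 0.6, -1.0]
opening: 0.997
finger_force: 0.0
```

Run:
```python
from h import *
w=snap('wrist','w1.png'); st=r.get_state()
print({k:np.round(st[k],3).tolist() for k in('clock','q','tool_pos','eef_rot','contact_force')}, w['eye'],Rm(w)[:,2])
P=cloud(w)
for nm,lo,hi in (('crown',.097,.107),):
    m=((P[...,2]>lo)&(P[...,2]<hi)&(w['depth']>0)).astype(np.uint8)
    nn,l,s,ce=cv2.connectedComponentsWithStats(m)
    for i in range(1,nn):
        if s[i,4]>100: q=P[l==i]; print(nm,ce[i].round(1),s[i],q.mean(0).round(4),((q.min(0)+q.max(0))/2).round(4),np.ptp(q,0).round(3),np.median(q[:,2]).round(4))
```

```text
{'clock': 1.967, 'q': [0.361, 0.676, -0.131, 1.771, 0.122, 0.706, -1.175], 'tool_pos': [0.536, -0.203, 0.361], 'eef_rot': [0.993, 0.115, -0.001, -0.002], 'contact_force': [-0.892, -0.421, -2.107]} [ 0.61921177 -0.18203553  0.34668639] [0.29811274 0.06959053 0.95199052]
crown [303.3 127.6] [ 274   98   60   60 2830] [ 0.5879 -0.1791  0.1023] [ 0.5871 -0.1792  0.1012] [0.041 0.041 0.007] 0.1024
crown [457.3 159.5] [ 436  139   43   42 1355] [ 0.5913 -0.2891  0.1022] [ 0.591  -0.2897  0.101 ] [0.029 0.029 0.007] 0.1024
```

View pics/w1.png

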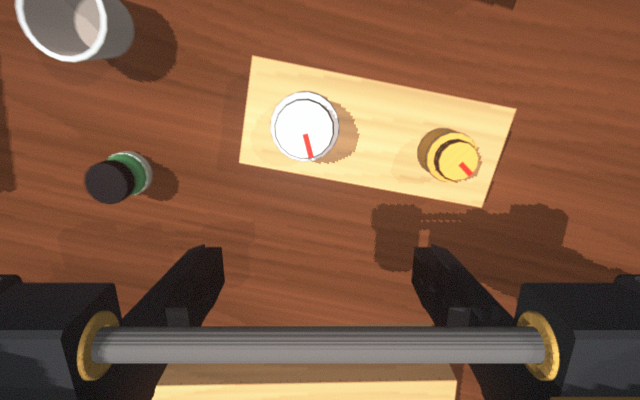

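The wrist view shows the aluminium chuck crown at (304,128), its red line ending near (310,158), the brass chuck at (457,159), and the cup and jar well to the left.

Run:
```python
from h import *
w=snap('wrist'); t=snap('top'); st=r.get_state()
print(st['tool_pos'],st['eef_rot'])
def redang(s,c,z,rad,smin=110):
    hsv=cv2.cvtColor(s['color'],cv2.COLOR_RGB2HSV)
    m=((hsv[...,0]<8)|(hsv[...,0]>170))&(hsv[...,1]>smin)&(hsv[...,2]>100)
    v,u=np.nonzero(m); p=np.array([plane(s,a,b,z) for a,b in zip(u,v)])
    p=p[np.hypot(*(p[:,:2]-c).T)<rad]; d=p[:,:2]-c; g=d.mean(0)
    print(len(p),np.degrees(np.arctan2(g[1],g[0])),np.hypot(*d.T).min(),np.hypot(*d.T).max(), g)
redang(w,[.588,-.179],.102,.021)
redang(t,[.588,-.179],.102,.021,80)
redang(t,[.534,.2265],.128,.024,60)
e=np.array(st['tool_pos'])
R_=R.from_quat(st['eef_rot']).as_matrix(); g=e+R_[:,2]*.147
print('grasp',g,'move in tool axes',R_.T@(np.array([.588,-.179,.082])-g), R_.round(4).tolist())
```

```text
[ 0.53376873 -0.20738733  0.36358465] [ 9.93707987e-01  1.11983885e-01 -1.95365223e-03 -4.78058710e-04]
115 -153.74188035489686 0.005303031075637465 0.020998258483244638 [-0.01166491 -0.00575455]<stdin>:8: RuntimeWarning: Mean of empty slice.
  ret = um.true_divide(
Traceback (most recent call last):
ValueError: zero-size array to reduction operation minimum which has no identity
```

Call:
move_arm:
  rows:
    - [0.0147,-0.0038,0,0,0.088]
    - [0.0147,-0.0038,0,0,0.088]
    - [0.0147,-0.0038,0,0,0.088]
    - [0.0147,-0.0038,0,0,0.088]
    - [0,0,0.02,0,0.088]
    - [0,0,0.02,0,0.088]
    - [0,0,0.02,0,0.088]
    - [0,0,0.02,0,0.088]
    - [0,0,0,0,0.088]
    - [0,0,0,0,0.088]

```text
clock: 2.9
tool_pos: [0.5878, -0.1811, 0.2853]
eef_rot: [0.994, 0.111, -0.001, 0.0]
contact_force: [0.0, 0.1, 0.5]
opening: 0.997
finger_force: 0.0
```

Run:
```python
from h import *
w=snap('wrist'); t=snap('top'); st=r.get_state()
R_=R.from_quat(st['eef_rot']).as_matrix(); g=np.array(st['tool_pos'])+R_[:,2]*.147
P=cloud(w); m=((P[...,2]>.099)&(P[...,2]<.106)&(w['depth']>0)).astype(np.uint8)
nn,l,s,ce=cv2.connectedComponentsWithStats(m)
for i in range(1,nn):
    if s[i,4]>200: q=P[l==i]; print(ce[i].round(1),((q.min(0)+q.max(0))/2).round(4),np.ptp(q,0).round(3))
print('grasp',g,R_[:,2],'tool move',R_.T@(np.array([.588,-.179,.082])-g))
hsv=cv2.cvtColor(t['color'],cv2.COLOR_RGB2HSV)[180:225,180:235]
m=((hsv[...,0]<8)|(hsv[...,0]>168))&(hsv[...,1]>60)&(hsv[...,2]>60)
v,u=np.nonzero(m)
for a,b in zip(u+180,v+180): print(a,b,t['color'][b,a],plane(t,a,b,.128)[:2].round(4))
```

```text
[314.1 243.9] [ 0.5878 -0.1791  0.1019] [0.041 0.041 0.006]
[515.2 277. ] [ 0.5912 -0.289   0.1017] [0.029 0.028 0.005]
grasp [ 0.58914845 -0.1809449   0.13958925] [ 0.00266279 -0.00119829 -0.99999574] tool move [-0.00082569 -0.00225138  0.05758361]
210 195 [230 180 171] [0.5373 0.2093]
211 195 [237 181 172] [0.5371 0.2072]
212 195 [225 163 154] [0.5368 0.2052]
213 195 [175 119 114] [0.5366 0.2031]
214 195 [112  84  79] [0.5364 0.201 ]
209 196 [184 135 130] [0.5354 0.2115]
210 196 [230 151 144] [0.5352 0.2094]
211 196 [240 152 145] [0.535  0.2074]
212 196 [231 142 135] [0.5347 0.2053]
213 196 [187 116 110] [0.5345 0.2032]
214 196 [123  89  85] [0.5343 0.2012]
209 197 [175 134 129] [0.5333 0.2116]
210 197 [225 161 156] [0.5331 0.2095]
211 197 [238 170 162] [0.5328 0.2075]
212 197 [230 166 158] [0.5326 0.2054]
213 197 [190 142 136] [0.5324 0.2034]
```

Call:
move_arm:
  rows:
    - [-0.001,-0.002,0.018,0,0.088]
    - [0,0,0.018,0,0.088]
    - [0,0,0.018,0,0.088]
    - [0,0,0,0,0.088]
    - [0,0,0,0,0.045]
    - [0,0,0,0,0.03]
    - [0,0,0,0,0.03]
    - [0,0,0,0,0.03]
    - [0,0,0,0,0.03]
    - [0,0,0,0,0.03]
  newtons: 45

```text
clock: 3.83
tool_pos: [0.5873, -0.1783, 0.2314]
eef_rot: [0.994, 0.112, 0.001, 0.001]
contact_force: [0.2, -2.8, 2.2]
opening: 0.568
finger_force: 1.4
```

Call:
move_arm:
  rows:
    - [0,0,0,0,0.03]
    - [0,0,0,0,0.03]
    - [0,0,0,0,0.03]
    - [0,0,-0.005,0,0.03]
    - [0,0,-0.015,0,0.03]
    - [0,0,-0.02,0,0.03]
    - [0,0,-0.02,0,0.03]
    - [0,0,-0.02,0,0.03]
    - [0,0,-0.02,0,0.03]
    - [0,0,0,0,0.03]
  newtons: 45

```text
clock: 4.67
tool_pos: [0.5879, -0.1779, 0.3338]
eef_rot: [0.994, 0.112, 0.003, 0.001]
contact_force: [1.0, 0.8, -2.5]
opening: 0.558
finger_force: 45.0
```

Call:
move_arm:
  rows:
    - [0,-0.0324,-0.02,0,0.03]
    - [0,-0.0324,-0.02,0,0.03]
    - [0,-0.0324,-0.02,0,0.03]
    - [0,-0.0324,0,0,0.03]
    - [0,-0.0324,0,0,0.03]
    - [0,-0.0324,0,0,0.03]
    - [0,-0.0324,0,0,0.03]
    - [0,-0.0324,0,0,0.03]
    - [0,-0.0324,0,0,0.03]
    - [0,-0.0324,0,0,0.03]

```text
clock: 5.5
tool_pos: [0.5138, 0.1394, 0.3892]
eef_rot: [0.994, 0.112, -0.002, 0.0]
contact_force: [-0.2, -0.2, -3.1]
opening: 0.557
finger_force: 45.0
```

Call:
move_arm:
  rows:
    - [0,0,0,-0.117,0.03]
    - [0,0,0,-0.117,0.03]
    - [0,0,0,-0.117,0.03]
    - [0,0,0,-0.117,0.03]
    - [0,0,0,-0.117,0.03]
    - [0,0,0,-0.117,0.03]
    - [0,0,0,-0.117,0.03]
    - [0,0,0,-0.117,0.03]
    - [0,0,0,-0.117,0.03]
    - [0,0,0,-0.117,0.03]

```text
clock: 6.33
tool_pos: [0.5144, 0.1378, 0.3891]
eef_rot: [0.765, 0.644, -0.001, -0.001]
contact_force: [0.2, 0.5, -2.8]
opening: 0.556
finger_force: 45.0
```

Call:
move_arm:
  rows:
    - [0,0,0,0,0.03]
    - [0,0,0,0,0.03]
    - [0,0,0,0,0.03]

```text
clock: 6.58
tool_pos: [0.5148, 0.1378, 0.3899]
eef_rot: [0.768, 0.641, -0.001, -0.0]
contact_force: [-0.2, -0.5, -3.3]
opening: 0.558
finger_force: 45.0
```

Run:
```python
from h import *
w=snap('wrist','w2.png'); t=snap('top'); cv2.imwrite('pics/t2.png',cv2.resize(t['color'][130:290,130:330],(800,640))[:600,:,::-1]); st=r.get_state()
R_=R.from_quat(st['eef_rot']).as_matrix(); g=np.array(st['tool_pos'])+R_[:,2]*.147
print(st['q'],'pos',st['tool_pos'],'grasp',g,'yaw',np.degrees(np.arctan2(R_[1,0],R_[0,0])),R_[:,2],st['opening'],st['finger_force'])
P=cloud(w); m=((P[...,2]>.122)&(P[...,2]<.133)&(w['depth']>0)).astype(np.uint8)
nn,l,s,ce=cv2.connectedComponentsWithStats(m)
for i in range(1,nn):
    if s[i,4]>200: q=P[l==i]; print('hub',ce[i].round(1),s[i],((q.min(0)+q.max(0))/2).round(4),np.ptp(q,0).round(3),np.median(q[:,2]))
hsv=cv2.cvtColor(w['color'],cv2.COLOR_RGB2HSV)
m=((hsv[...,0]<8)|(hsv[...,0]>170))&(hsv[...,1]>110)&(hsv[...,2]>100)
nn,l,s,ce=cv2.connectedComponentsWithStats(m.astype(np.uint8))
for i in range(1,nn):
    if s[i,4]>15: print('red',ce[i],s[i],plane(w,*ce[i],.128),np.median(P[l==i],0))
```

```text
[-0.08641387  0.6114093  -0.4251248   1.85154328  0.35321079  0.75418541
 -0.88274594] pos [0.51490208 0.13794665 0.39033477] grasp [0.51481092 0.13788718 0.24333481] yaw 79.76440102470563 [-6.20140607e-04 -4.04578489e-04 -9.99999726e-01] 0.5585299649848157 44.999775756150484
hub [321.7  59.2] [ 285   21   75   80 3648] [0.5333 0.2286 0.1265] [0.048 0.047 0.009] 0.12848408080912377
red [328.66666667  93.41666667] [326  88   7  12  60] [0.5343338 0.2081396 0.128    ] [0.53432318 0.20819186 0.12886479]
red [226.04545455 137.72727273] [224 133   5  10  22] [0.46030037 0.19193396 0.128     ] [0.43805104 0.18150485 0.04940321]
red [320.5        323.92307692] [315 321  11   6  52] [0.49705263 0.03018101 0.128     ] [0.51533794 0.13430194 0.26153913]
```

View pics/w2.png

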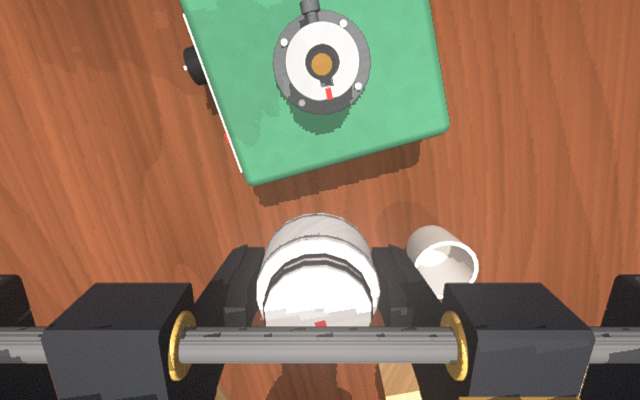

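The wrist view shows the hub top at (322,62), with its red keyway line at (329,93) pointing towards the tool. The held chuck is at (320,280), with its red line at (320,324) partly behind the gripper bar. I'll fit circles to both.

```bash
cat >> h.py <<'E'
from scipy.optimize import least_squares
def fitc(p,rad,c0):
    return least_squares(lambda c:np.hypot(p[:,0]-c[0],p[:,1]-c[1])-rad,c0,loss='soft_l1',f_scale=.0005)
E
python3 - <<'E'
from h import *
w=snap('wrist'); st=r.get_state()
R_=R.from_quat(st['eef_rot']).as_matrix(); g=np.array(st['tool_pos'])+R_[:,2]*.147
P=cloud(w); ok=w['depth']>0
# hub face: outline by contour, plane cast
m=(ok&(abs(P[...,2]-.1285)<.003)&(np.hypot(P[...,0]-.5335,P[...,1]-.228)<.03)).astype(np.uint8)
c=max(cv2.findContours(m,cv2.RETR_EXTERNAL,cv2.CHAIN_APPROX_NONE)[0],key=len)[:,0]
p=np.array([plane(w,*q,.128) for q in c]); f=fitc(p,.024,[.5335,.228]); print('hub',f.x,np.abs(f.fun).mean(), P[m>0][:,2].mean())
hc=f.x
# chuck
q=P[ok&(np.hypot(P[...,0]-g[0],P[...,1]-g[1])<.03)&(P[...,2]>.2)]
print(np.histogram(q[:,2],bins=np.arange(.2,.29,.005)))
hd=P[ok&(P[...,2]>.225)&(P[...,2]<.245)&(abs(P[...,0]-g[0])<.018)&(P[...,1]>g[1])&(P[...,1]<g[1]+.04)]
f=fitc(hd,.025,g[:2]); print('head',f.x,np.abs(f.fun).mean(),len(hd),hd.min(0),hd.max(0),'grasp',g)
zt=np.percentile(q[:,2],[95,99]);print('top',zt, 'lowest',q[:,2].min())
cc=f.x
hsv=cv2.cvtColor(w['color'],cv2.COLOR_RGB2HSV)
m=((hsv[...,0]<8)|(hsv[...,0]>170))&(hsv[...,1]>110)&(hsv[...,2]>100)
for nm,ctr,z,(v0,v1) in (('key',hc,.128,(80,105)),('chuck',cc,zt[0],(310,335))):
    v,u=np.nonzero(m[v0:v1,300:345]); pp=np.array([plane(w,a+300,b+v0,z)[:2] for a,b in zip(u,v)])
    d=pp.mean(0)-ctr; print(nm,pp.mean(0),np.degrees(np.arctan2(d[1],d[0])),'along',np.degrees(np.arctan2(*(np.linalg.svd(pp-pp.mean(0))[2][0][::-1]))))
d=np.r_[hc-cc,0]; print('tool move',R_.T@d)
E
```

```text
hub [0.53331098 0.22824097] 0.0004130258181101269 0.1284586182137037
(array([   0,    0,    0,    3,  298,  538,  565,  625,  626, 2864, 1283,
       1077, 5528,  657,  196,    0,    0]), array([0.2  , 0.205, 0.21 , 0.215, 0.22 , 0.225, 0.23 , 0.235, 0.24 ,
       0.245, 0.25 , 0.255, 0.26 , 0.265, 0.27 , 0.275, 0.28 , 0.285]))
head [0.51441948 0.1375727 ] 0.00019996645867505786 1489 [0.4968993  0.15393956 0.22500598] [0.53288334 0.16343506 0.24497658] grasp [0.51489005 0.13795095 0.24349701]
top [0.3067241  0.30729266] lowest 0.2194564656700262
key [0.53434273 0.20808846] -87.06917767598705 along -85.60914424556871
chuck [0.52085776 0.16907822] 78.45039119328416 along 176.33301219002848
tool move [ 9.25811475e-02  2.52081713e-03 -3.50865459e-05]
```

Call:
move_arm:
  rows:
    - [0.0232,0.0006,0,0,0.03]
    - [0.0232,0.0006,0,0,0.03]
    - [0.0232,0.0006,0,0,0.03]
    - [0.023,0.0007,0,0,0.03]
    - [0,0,0.015,0,0.03]
    - [0,0,0.015,0,0.03]
    - [0,0,0.01,0,0.03]
    - [0,0,0,0,0.03]
    - [0,0,0,0,0.03]

```text
clock: 7.48
tool_pos: [0.5337, 0.2284, 0.3503]
eef_rot: [0.767, 0.642, -0.001, 0.0]
contact_force: [0.9, -0.7, -3.6]
opening: 0.555
finger_force: 45.0
```

Run:
```python
from h import *
w=snap('wrist'); s=snap('scene');st=r.get_state()
cv2.imwrite('pics/s3.png',np.hstack([cv2.resize(s['color'][90:210,350:470],(480,480)),cv2.resize(w['color'],(320,200)).repeat(1,0)[:0].reshape(0,320,3) if 0 else np.vstack([cv2.resize(w['color'],(320,200)),np.zeros((280,320,3),np.uint8)])])[:,:,::-1])
R_=R.from_quat(st['eef_rot']).as_matrix(); g=np.array(st['tool_pos'])+R_[:,2]*.147
print('grasp',g,'yaw',np.degrees(np.arctan2(R_[1,0],R_[0,0])),R_[:,2],st['contact_force'])
P=cloud(w); ok=w['depth']>0
lo=g[2]-.018
hd=P[ok&(P[...,2]>lo)&(P[...,2]<lo+.02)&(abs(P[...,0]-g[0])<.018)&(P[...,1]>g[1])&(P[...,1]<g[1]+.04)]
f=fitc(hd,.025,g[:2]); print('head',f.x,np.abs(f.fun).mean(),len(hd))
```

```text
grasp [0.53431702 0.22867383 0.20439888] yaw 79.8170347088348 [ 1.19923385e-03  5.17440768e-04 -9.99999147e-01] [ 0.22095966 -0.01973864 -3.07423873]
head [0.53318187 0.22784352] 0.0001969438798935631 1533
```

View pics/s3.png

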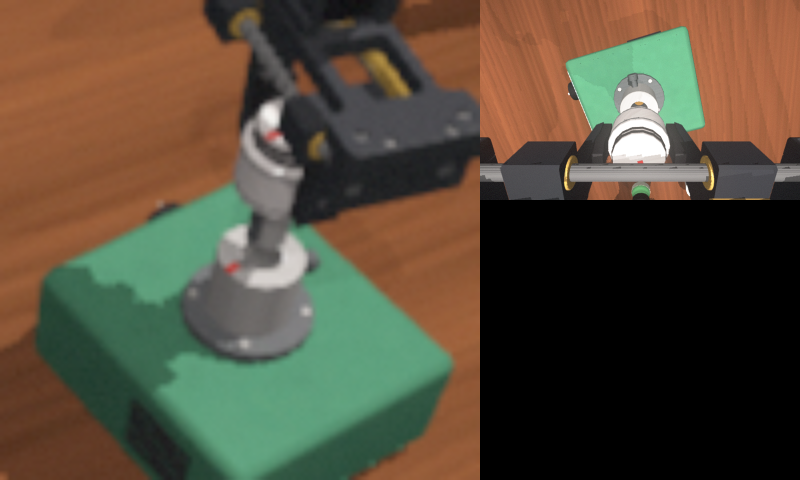

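The scene crop (left) shows the spindle hanging right over the bore at about (265,250), with the key towards the red mark at (232,268). I'll descend.

Call:
move_arm:
  rows:
    - [0,0,0.005,0,0.03]
    - [0,0,0.005,0,0.03]
    - [0,0,0.003,0,0.03]
    - [0,0,0.003,0,0.03]
    - [0,0,0.002,0,0.03]
    - [0,0,0,0,0.03]

```text
clock: 8.08
tool_pos: [0.5337, 0.2286, 0.3321]
eef_rot: [0.767, 0.642, -0.0, -0.0]
contact_force: [0.8, 0.5, -2.8]
opening: 0.557
finger_force: 45.0
```

Call:
move_arm:
  rows:
    - [0,0,0.003,0,0.03]
    - [0,0,0.003,0,0.03]
    - [0,0,0.002,0,0.03]
    - [0,0,0.002,0,0.03]
    - [0,0,0,0,0.03]

```text
clock: 8.5
tool_pos: [0.5337, 0.2286, 0.3222]
eef_rot: [0.767, 0.642, -0.0, -0.0]
contact_force: [-0.6, 0.2, -4.2]
opening: 0.556
finger_force: 45.0
```

Call:
move_arm:
  rows:
    - [0,0,0.003,0,0.03]
    - [0,0,0.003,0,0.03]
    - [0,0,0.003,0,0.03]
    - [0,0,0.003,0,0.03]
    - [0,0,0.002,0,0.03]
    - [0,0,0,0,0.03]

```text
clock: 9.0
tool_pos: [0.5336, 0.2285, 0.3081]
eef_rot: [0.767, 0.642, -0.0, -0.0]
contact_force: [0.1, -0.5, -3.7]
opening: 0.556
finger_force: 45.0
```

Call:
move_arm:
  rows:
    - [0,0,0.002,0,0.03]
    - [0,0,0.002,0,0.03]
    - [0,0,0.002,0,0.03]
    - [0,0,0.002,0,0.03]
    - [0,0,0,0,0.03]
    - [0,0,0,0,0.03]
  newtons: 55

```text
clock: 9.5
tool_pos: [0.5338, 0.2289, 0.3013]
eef_rot: [0.767, 0.642, 0.0, 0.0]
contact_force: [-2.6, -0.3, 5.5]
opening: 0.552
finger_force: 55.0
```

Call:
move_arm:
  rows:
    - [0,0,0.001,0,0.03]
    - [0,0,0.001,0,0.03]
    - [0,0,0.001,0,0.03]
    - [0,0,0,0,0.03]
    - [0,0,0,0,0.03]

```text
clock: 9.92
tool_pos: [0.5337, 0.2289, 0.2994]
eef_rot: [0.767, 0.642, 0.001, 0.0]
contact_force: [-4.5, -2.0, 14.0]
opening: 0.554
finger_force: 55.0
```

Call:
move_arm:
  rows:
    - [0,0,0.001,0,0.03]
    - [0,0,0.0005,0,0.03]
    - [0,0,0,0,0.03]
    - [0,0,0,0,0.03]

```text
clock: 10.25
tool_pos: [0.5336, 0.229, 0.2993]
eef_rot: [0.767, 0.642, 0.001, 0.001]
contact_force: [-6.1, -3.1, 24.2]
opening: 0.56
finger_force: 55.0
```

Run:
```python
from h import *
w=snap('wrist'); s=snap('scene');st=r.get_state()
cv2.imwrite('pics/s4.png',np.hstack([cv2.resize(s['color'][90:210,350:470],(400,400)),cv2.resize(w['color'][100:350,200:450],(400,400))])[:,:,::-1])
print(st['tool_pos'],st['contact_force'],st['moment'],R.from_quat(st['eef_rot']).as_matrix()[:,2])
P=cloud(w); ok=w['depth']>0
q=P[ok&(np.hypot(P[...,0]-.5335,P[...,1]-.2283)<.028)&(P[...,2]>.12)&(P[...,2]<.19)]
h,b=np.histogram(q[:,2],bins=np.arange(.12,.19,.002)); print([(x.round(3),int(n)) for x,n in zip(b,h)])
g=np.array(st['tool_pos'])
hd=P[ok&(P[...,2]>.134)&(P[...,2]<.154)&(abs(P[...,0]-g[0])<.018)&(P[...,1]>g[1])&(P[...,1]<g[1]+.04)]
f=fitc(hd,.025,g[:2]); print('head',f.x,np.abs(f.fun).mean(),len(hd))
```

```text
[0.53360557 0.22897337 0.29927467] [-6.37047818 -3.40038004 25.20766267] [-0.70897962  1.40604092  0.01062468] [ 2.22757558e-03  4.51902251e-05 -9.99997518e-01]
[(np.float64(0.12), 112), (np.float64(0.122), 113), (np.float64(0.124), 85), (np.float64(0.126), 7), (np.float64(0.128), 11), (np.float64(0.13), 79), (np.float64(0.132), 210), (np.float64(0.134), 193), (np.float64(0.136), 191), (np.float64(0.138), 193), (np.float64(0.14), 218), (np.float64(0.142), 185), (np.float64(0.144), 228), (np.float64(0.146), 205), (np.float64(0.148), 239), (np.float64(0.15), 243), (np.float64(0.152), 200), (np.float64(0.154), 403), (np.float64(0.156), 974), (np.float64(0.158), 1756), (np.float64(0.16), 299), (np.float64(0.162), 546), (np.float64(0.164), 144), (np.float64(0.166), 431), (np.float64(0.168), 1451), (np.float64(0.17), 4330), (np.float64(0.172), 43), (np.float64(0.174), 93), (np.float64(0.176), 114), (np.float64(0.178), 294), (np.float64(0.18), 3), (np.float64(0.182), 0), (np.float64(0.184), 0), (np.float64(0.186), 0)]
head [0.53355041 0.22860502] 0.0002020436537503621 1471
```

View pics/s4.png

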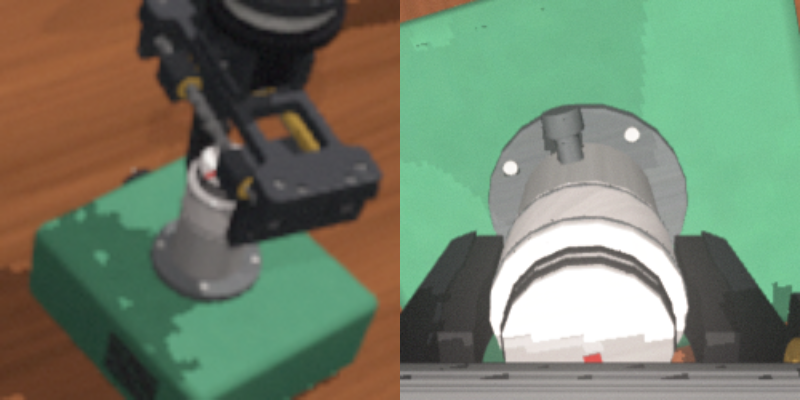

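The views show the chuck seated flush on the hub at (220,210) on the left. The crown top is at 0.170 m, which is the hub face plus 42 mm. The 25 N reading at standstill confirms it is home.

```bash
python3 -c "
from plant import r
print(r.finish_job())"
```

```text
the job is handed in; nothing more can be done
None
```

The aluminium chuck is in the hub with its key in the keyway and its shoulder down on the face, still gripped at 55 N and pressed home with about 25 N; the job is handed in, but no verdict was returned.

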